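# Hang the headset on the bench rail

### The job

The headset is lying on its side on the repair bench. Stand it upright on its two ear cups on the bench and let go of it, then take it again by the padded crown and hang it squarely across the orange sleeve in the middle of the rail, hanging straight with one cup on either side of the bar. Set it down gently, so that the bar carries it before you let go, and leave the other things where they are.

Things in the scene. Friction and masses are not known exactly. Their poses are not given: they have to be found in the camera images.
- headset: Headset, 165 mm high, 148 wide, 50 deep, 0.2 to 0.35 kg. Origin midway between the cups at their flat feet; z from feet to crown, y cup to cup, x across the band. Two white and grey cups, z 0 to 60 mm, |y| 40 to 74 (80 mm gap), |x| under 25. Stands by itself, z up. Starts lying with x straight down, origin 25 mm above the bench, crown away from the robot.
- crown (a point): Centre of the flat underside of the headset's blue crown pad, 143 mm above the feet. The pad is 50 mm in x, 80 mm in y, 22 mm thick (its top 165 mm above the feet), with flat faces. Axes as headset.
- yoke_left (a point): Middle of the silver straight arm at the headset's +y side (y = 64 mm, 91 mm above the feet): 10 mm thick in y, 24 mm wide in x, free from the cup's top (60 mm above the feet) to 122 mm, where a sloping black arm leads in to the crown pad. Axes as headset.
- yoke_right (a point): The same on the silver arm at the -y side (y = -64 mm).
- rail: Fixed rail: a level bar, 22 mm square in section, 300 mm long, on two 16 mm posts at its ends (142 mm from its middle) with flat feet 140 x 40 x 8 mm; nothing stands above the bar. Origin on the bench under the bar's middle; y runs along the bar, z up. The bar's flat top is 160 mm above the bench, its underside 138 mm. The middle 120 mm is sleeved in orange.
- bar_top (a point): Middle of the bar's top face, on the orange sleeve, 160 mm above the bench; axes as rail.
- spool: Yellow spool, 60 mm across, 50 mm high, standing; origin under its centre. Leave alone.
- tin: Flat metal tin, 70 x 95 x 22 mm; origin under its centre. Leave alone.
- bottle: White bottle with a red cap, 48 mm across, 110 mm high; origin under its centre. Leave alone.
There are look-alikes about, which are no part of the job. Leave any pink or red look-alike of the headset alone.

How it is judged:
By the outcome, as a careful person would: the job done as asked, in the order asked, and still so for the second after the job is handed in, with the robot touching nothing.
It also fails if it takes over 72 s, if anything falls off the work surface, if the arm or the gripper's body presses on something with over 40 N, if the wrist force passes 120 N, or if a joint passes its speed limit or range.

### The arm

A 7-joint arm with a two-finger parallel gripper is mounted at the origin on the work surface. World frame = base frame: x ahead of the robot, y to its left, z up, the work surface at z = 0. Lengths are in m, angles in rad, forces in N, time in s.
With the tool pointing down it reaches from about 0.4 to 0.85 m from the base axis. Payload 4.5 kg.
Tool frame: the origin (TCP) lies midway between the tips of the shut fingers; the grasp point (between the pads) lies 19 mm behind it; z points along the fingers, y is the line along which they close (so a half turn about z gives the same grasp; the last joint's range is limited). The gripper opens to 88 mm and grips with 3 to 60 N. Pads are 18 mm wide; open, the fingers measure 123 mm over their backs; the gripper's body (75 mm by 187 mm) begins 45 mm behind the grasp point.
Start: joints at [-1.111, 0.689, -0.195, 1.565, 0.157, 0.902, -0.215], TCP at [0.258, 0.569, 0.217] pointing down, gripper open.
Joint ranges: [-3.01, 3.01], [-0.46, 2.08], [-1.47, 1.51], [0.13, 2.56], [-1, 4.14], [0.04, 2.09], [-2.66, 2.66]. Speed limits (rad/s): [2.57, 2.57, 3.14, 3.14, 3.14, 3.14, 3.14].

### API

Orientations are given as a unit quaternion [x, y, z, w].
In Python, from plant import sensors, eyes, finish_job gives the robot as it stands.
- The arm moves only by the tool send_rows, never from a script. Its argument "rows" is text: rows parted by semicolons, each of 4 numbers parted by spaces: the shift along the tool's x, y, z normalised to -1 to 1, where 1 is 30 cm, then the turn about the tool's z normalised to -1 to 1, where 1 is 2 pi rad. A call has 1 to 10 rows; each row is the pose to reach, as a shift and turn from the pose commanded when the call began, along the tool's axes at that moment, turning the shorter way round; what a row does not reach only later rows make up. A row lasts 1/12 s, in which the tool goes at most 41.7 mm and 7.16 degrees, less where a joint would pass 70% of its speed; a pose out of reach is approached as far as the arm can. A call with a number of a shift or a turn outside -1 to 1 is refused whole. A call with a gripper value outside its range is refused whole. "jaw" is the closure, from -1 (fully open) to 1 (shut), set as the call begins (left out, the last holds). The fingers move at their own pace and stop on an object; "force" is the grip in N (left out, the last holds). Time passes only in rows, so rows that repeat a pose let the fingers close. It gives the time, the measured TCP pose, the force, the opening and the grip force at its end, in the units of the state.
- sensors.get_state(): the state, without advancing time (a new reading comes with each control period).
- eyes.snapshot(name): name is "side" or "top"; returns (picture, depth): 420x560x3 uint8, red, green, blue; 420x560 float32, m along the optical axis (not along the pixel's ray), 0 where there is no reading.
- eyes.calibration(name): a dict with "fov_y" (degrees; the focal length in pixels is half the picture's height over the tangent of half this angle, whatever the lens; pixels are square), "cx", "cy" (the principal point, pixels), "dist_coeffs" ([k1, k2, p1, p2, k3] as OpenCV has them; the pictures are not rectified), "world_from_camera" (4x4, takes a point from camera to world coordinates). Camera axes: x right, y down, z forward; pixel columns grow to the right and rows downward; lengths in m; the calibration is good to about 2 mm. A picture is of the moment at which its call begins. calibration takes no time and is no camera call.
- finish_job(): hands the job in; it is judged then, once.
The state is a dict: "clock": time; "q": joint angles; "qd": joint speeds; "joint_torque": joint torques, N m; "tool_pos": TCP position; "eef_rot": TCP orientation; "contact_force": force on the tool from outside, world axes, zero at the start; "moment": the same for the moment, N m; "opening": opening from 0.0 (shut) to 1.0 (fully open); "finger_force": force on a finger pad.
Only numpy, scipy, OpenCV 4.12 (cv2) and the standard library are available. Lean on these libraries where they do the work, as an engineer would, in place of code of your own. Each camera call takes 0.05 s, during which the arm holds its last target. There are 200 camera calls.

## Working session

There is one attempt and no reset: what is moved stays moved. The work goes in short steps, Python scripts to look and compute and a tool call to move; the robot and the scene stay as the last step left them, time stands still between calls to the robot, and variables do not carry over. Pictures are saved under pics/ and viewed, at most 12 in all, crops included, and the job is handed in when it is done.

Besides the shell and the picture viewer there is one more tool, called after "Emit:" in YAML: its name, and indented under it one key for each argument. send_rows: Moves the arm, as the interface text tells. Scaled input: -1 to 1 covers 30 cm each way for a shift and 2 pi rad each way for a turn. Its arguments: {"type":"object","properties":{"rows":{"type":"string"},"jaw":{"type":"number"},"force":{"type":"number"}},"required":["rows"]}

```bash
mkdir -p pics; ls
python3 - <<'E'
from plant import sensors,eyes
import cv2,numpy as np
s=sensors.get_state();print({k:np.round(v,3).tolist() for k,v in s.items()})
ims=[]
for n in("side","top"):
    p,d=eyes.snapshot(n);np.savez(f"{n}0.npz",p=p,d=d);ims.append(p)
    cv2.imwrite(f"pics/{n}0.png",p[...,::-1]);c=eyes.calibration(n);print(n,c)
E
```

```text
pics
{'clock': 0.0, 'q': [-1.111, 0.69, -0.195, 1.566, 0.157, 0.903, -0.215], 'qd': [-0.0, -0.001, 0.001, 0.0, -0.001, -0.0, 0.001], 'joint_torque': [0.0, -52.755, -1.267, -15.343, -0.053, 0.006, 0.0], 'tool_pos': [0.258, 0.569, 0.216], 'eef_rot': [0.211, 0.977, -0.001, -0.0], 'contact_force': [0.033, 0.6, -0.12], 'moment': [0.056, -0.029, 0.017], 'finger_force': 0.0, 'opening': 1.003}
side {'fov_y': 50.066495637897944, 'cx': 281.184183099196, 'cy': 206.00445581856755, 'dist_coeffs': array([-0.11392571,  0.        ,  0.        ,  0.        ,  0.        ]), 'world_from_camera': array([[ 0.78840246, -0.39168386,  0.47434725,  0.0789936 ],
       [-0.61506038, -0.48804781,  0.6192819 , -0.74020433],
       [-0.01105859, -0.77999557, -0.62568732,  0.76698748],
       [ 0.        ,  0.        ,  0.        ,  1.        ]])}
top {'fov_y': 48.37394130961996, 'cx': 280.8087221302784, 'cy': 202.10296644645263, 'dist_coeffs': array([-0.14278738,  0.        ,  0.        ,  0.        ,  0.        ]), 'world_from_camera': array([[-0.00239551, -0.99731381,  0.07320816,  0.49786206],
       [-0.99987615,  0.00352752,  0.01533751, -0.12667941],
       [-0.01555455, -0.07316236, -0.99719874,  1.15647414],
       [ 0.        ,  0.        ,  0.        ,  1.        ]])}
```

View pics/top0.png

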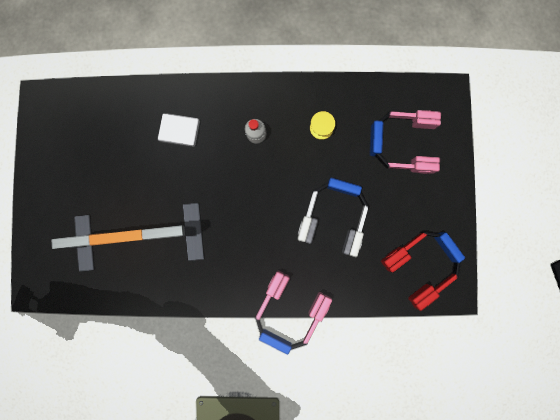

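View pics/side0.png

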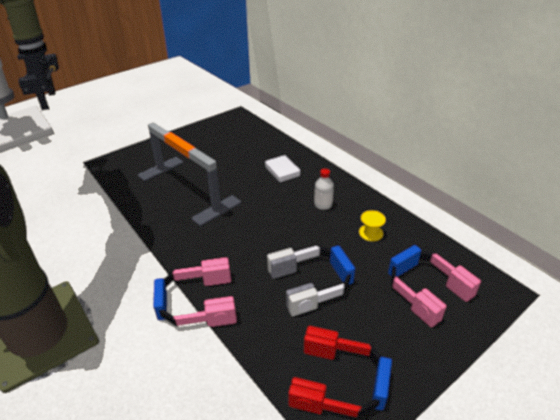

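The top view shows the white/grey headset at (338,215), with its crown pad at (345,187) and cups at (307,230) and (353,243). The look-alikes are pink at (405,140) and (292,315), and red at (430,272). By colour, the white/grey one is the target. The rail sleeve is at (115,238). The side view agrees: headset at (312,275), sleeve at (180,147).

```bash
cat > h.py <<'E'
import cv2,numpy as np
from plant import sensors,eyes
def cloud(n,p=None,d=None):
    if p is None: p,d=eyes.snapshot(n)
    c=eyes.calibration(n);f=p.shape[0]/2/np.tan(np.radians(c["fov_y"]/2))
    K=np.array([[f,0,c["cx"]],[0,f,c["cy"]],[0,0,1]])
    v,u=np.mgrid[:p.shape[0],:p.shape[1]]
    uv=np.stack([u,v],-1).reshape(-1,1,2).astype(float)
    r=cv2.undistortPoints(uv,K,c["dist_coeffs"]).reshape(*p.shape[:2],2)
    P=np.concatenate([r*d[...,None],d[...,None]],-1)
    T=c["world_from_camera"];W=P@T[:3,:3].T+T[:3,3];W[d==0]=np.nan
    return p,W,cv2.cvtColor(p,cv2.COLOR_RGB2HSV)
def mask(h,lo,hi): return cv2.inRange(h,np.array(lo),np.array(hi))>0
E
python3 - <<'E'
from h import *
for n,box,ob in(("top",(150,265,290,380),(200,270,40,200)),("side",(235,320,260,360),(110,180,140,230))):
    z=np.load(n+"0.npz");p,W,h=cloud(n,z["p"],z["d"])
    for nm,b,lo,hi,zr in(("blue",box,(100,150,60),(130,255,255),(.043,.06)),("cups",box,(0,0,90),(179,60,255),(.043,.06)),("orange",ob,(5,150,120),(20,255,255),(.154,.166))):
        m=np.zeros(p.shape[:2],bool);m[b[0]:b[1],b[2]:b[3]]=1
        m&=mask(h,lo,hi)&(W[...,2]>zr[0])&(W[...,2]<zr[1])
        num,l,st,ce=cv2.connectedComponentsWithStats(m.astype(np.uint8))
        for i in range(1,num):
            if st[i,4]<25: continue
            q=W[l==i];r=cv2.minAreaRect((q[:,:2]*1000).astype(np.float32))
            print(n,nm,st[i,4],"pix",ce[i].round(),"med",np.median(q,0).round(4),"rect",np.round(r[0],1),np.round(r[1],1),round(r[2],1))
z=np.load("top0.npz");p,W,h=cloud("top",z["p"],z["d"])
m=np.s_[165:265,285:385]
cv2.imwrite("pics/crop0.png",cv2.resize(p[m],None,fx=5.5,fy=5.5,interpolation=cv2.INTER_NEAREST)[...,::-1])
E
```

```text
top blue 314 pix [344. 187.] med [ 0.615  -0.2607  0.0504] rect [ 616.2 -261.3] [79.5 22.4] 73.9
top cups 347 pix [307. 230.] med [ 0.5128 -0.1714  0.0504] rect [ 514.  -170.9] [33.8 59. ] 73.9
top cups 347 pix [354. 243.] med [ 0.4817 -0.282   0.0505] rect [ 482.7 -281.8] [34.  59.5] 73.7
top orange 539 pix [115. 237.] med [0.4959 0.2486 0.1615] rect [495.7 249.8] [ 22.5 120. ] 6.4
side blue 282 pix [343. 259.] med [ 0.6132 -0.2658  0.0499] rect [ 615.5 -261.2] [79.1 23. ] 72.0
side cups 328 pix [282. 256.] med [ 0.512  -0.1734  0.0501] rect [ 514.4 -171.5] [36.  59.5] 72.9
side cups 404 pix [302. 293.] med [ 0.4801 -0.283   0.0497] rect [ 481.8 -281.1] [37.6 60.3] 74.8
side orange 230 pix [178. 142.] med [0.4934 0.2501 0.1602] rect [495.6 251.1] [ 24.4 124. ] 5.1
```

View pics/crop0.png

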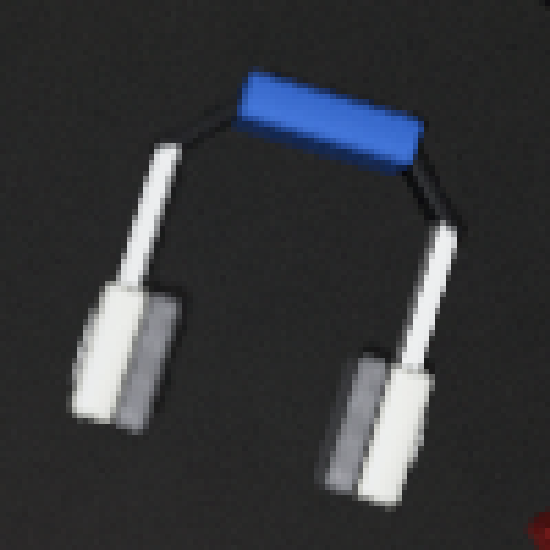

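The crop confirms the target: white/grey cups, blue pad along the top edge, and black arms joining the pad ends near its lower edge. All sizes match (80x22 pad, 34x60 cups, top at 50 mm, bar at 160 mm).

Plan:
1. Pinch the pad across its 80 mm ends, near the outer edge.
2. Swing it up about the feet edge and release.
3. Regrip across the 50 mm faces and hang it.

```bash
cat >> h.py <<'E'
def rows(targets,yaw=None,frm=None,fyaw=None):
    "targets: world TCP xyz list; yaw: world angle (deg) of tool y (mod 180)"
    s=sensors.get_state();p=np.array(s["tool_pos"]) if frm is None else np.array(frm)
    x,y,_,_=s["eef_rot"];cur=2*np.degrees(np.arctan2(y,x))-90 if fyaw is None else fyaw
    a=np.radians(cur);yt=np.array([np.cos(a),np.sin(a),0]);zt=np.array([0,0,-1.]);xt=np.cross(yt,zt)
    R=np.stack([xt,yt,zt]);t=0 if yaw is None else -((yaw-cur+90)%180-90)/360
    print("pos",p.round(4),"ytyaw",round(cur,2),"F",np.round(s["contact_force"],1),"q",np.round(s["q"],2),"t",s["clock"])
    for g in targets: print(np.round(R@(np.array(g)-p)/.3,4),round(t,4))
E
python3 -c "
from h import *
rows([(.43,.2,.217),(.6226,-.2627,.2),(.6226,-.2627,.038)],73.9)"
```

```text
pos [0.258  0.5686 0.216 ] ytyaw 65.61 F [-0.4 -0.6  0.6] q [-1.11  0.69 -0.19  1.57  0.16  0.9  -0.22] t 0.1
[-1.0297 -0.8822 -0.0034] -0.023
[-2.2514 -2.0217  0.0533] -0.023
[-2.2514 -2.0217  0.5933] -0.023
```

Emit:
send_rows:
  rows: "-0.95 -0.85 -0.05 0;-0.95 -0.85 -0.05 0;-0.95 -0.85 -0.05 0;-0.95 -0.85 -0.05 0;-0.95 -0.85 -0.05 0;-0.95 -0.85 -0.05 0;-0.95 -0.85 -0.05 0;-0.95 -0.85 -0.05 0;-0.95 -0.85 -0.05 0;-0.95 -0.85 -0.05 0"
  jaw: -1
  force: 8

```text
clock: 0.93
tool_pos: [0.4149, 0.2108, 0.2314]
eef_rot: [0.217, 0.976, -0.003, 0.001]
contact_force: [0.6, -0.1, -0.3]
opening: 1.002
finger_force: 0.0
```

Emit:
send_rows:
  rows: "-0.9 -0.85 0 -0.023;-0.9 -0.85 0 -0.023;-0.9 -0.85 0 -0.023;-0.9 -0.85 0 -0.023;-0.9 -0.85 0 -0.023;-0.9 -0.85 0 -0.023;-0.9 -0.85 0 -0.023;-0.9 -0.85 0 -0.023;-0.9 -0.85 0 -0.023;-0.9 -0.85 0 -0.023"

```text
clock: 1.77
tool_pos: [0.5544, -0.1348, 0.2309]
eef_rot: [0.146, 0.989, -0.003, 0.001]
contact_force: [-0.0, -0.5, -0.3]
opening: 0.999
finger_force: 0.0
```

```bash
python3 -c "
from h import *
rows([(.6226,-.2627,.16),(.6226,-.2627,.037)],73.9)"
```

```text
pos [ 0.5544 -0.1348  0.2309] ytyaw 73.16 F [-0.  -0.5 -0.3] q [ 0.33  0.61 -0.3   1.72  0.23  0.85  1.21] t 1.7667
[-0.3411 -0.3423  0.2363] -0.0021
[-0.3411 -0.3423  0.6463] -0.0021
```

Emit:
send_rows:
  rows: "-0.341 -0.342 0.236 -0.002;-0.341 -0.342 0.236 -0.002;-0.341 -0.342 0.236 -0.002;-0.341 -0.342 0.236 -0.002;-0.341 -0.342 0.236 -0.002;-0.341 -0.342 0.236 -0.002;-0.341 -0.342 0.236 -0.002;-0.341 -0.342 0.236 -0.002"

```text
clock: 2.43
tool_pos: [0.623, -0.2491, 0.1617]
eef_rot: [0.133, 0.991, 0.001, 0.0]
contact_force: [-0.3, 1.1, 0.4]
opening: 1.001
finger_force: 0.0
```

```bash
python3 -c "
from h import *
rows([(.6226,-.2627,.08),(.6226,-.2627,.037)],73.9)"
```

```text
pos [ 0.623  -0.2491  0.1617] ytyaw 74.75 F [-0.3  1.1  0.4] q [ 0.46  0.82 -0.29  1.46  0.27  0.9   1.39] t 2.4333
[-0.0105 -0.0442  0.2722] 0.0023
[-0.0105 -0.0442  0.4156] 0.0023
```

Emit:
send_rows:
  rows: "-0.01 -0.044 0.1 0.002;-0.01 -0.044 0.1 0.002;-0.01 -0.044 0.1 0.002;-0.01 -0.044 0.1 0.002"

```text
clock: 2.77
tool_pos: [0.6226, -0.2636, 0.1322]
eef_rot: [0.14, 0.99, 0.0, 0.0]
contact_force: [0.8, 0.5, 0.1]
opening: 1.002
finger_force: 0.0
```

```bash
python3 -c "
from h import *
rows([(.6226,-.2627,.08),(.6226,-.2627,.037)],73.9)"
```

```text
pos [ 0.6226 -0.2636  0.1322] ytyaw 73.96 F [0.8 0.5 0.1] q [ 0.48  0.86 -0.28  1.47  0.28  0.85  1.39] t 2.7667
[0.0008 0.003  0.1738] 0.0002
[0.0008 0.003  0.3172] 0.0002
```

Position is good. I'll descend with extra rows to settle, then close lightly.

Emit:
send_rows:
  rows: "0 0.003 0.1 0;0 0.003 0.2 0;0 0.003 0.25 0;0 0.003 0.29 0;0 0.003 0.317 0;0 0.003 0.317 0;0 0.003 0.317 0"

```text
clock: 3.35
tool_pos: [0.6232, -0.2639, 0.0368]
eef_rot: [0.14, 0.99, 0.0, 0.001]
contact_force: [0.4, -0.1, -0.0]
opening: 1.003
finger_force: 0.0
```

Emit:
send_rows:
  rows: "0 0 0 0;0 0 0 0;0 0 0 0;0 0 0 0;0 0 0 0;0 0 0 0"
  jaw: 1
  force: 10

```text
clock: 3.85
tool_pos: [0.6224, -0.2641, 0.036]
eef_rot: [0.14, 0.99, 0.0, 0.0]
contact_force: [0.3, -0.1, -0.2]
opening: 0.569
finger_force: 0.0
```

Run:
```python
from h import *
print(sensors.get_state()["opening"])
a,_=eyes.snapshot("top");b,_=eyes.snapshot("side")
f=lambda p,y,x:cv2.resize(p[y:y+130,x:x+130],(400,400))
cv2.imwrite("pics/g1.png",np.hstack([f(a,140,280),f(b,200,260)])[...,::-1])
```

```text
0.5687887593784089
```

View pics/g1.png

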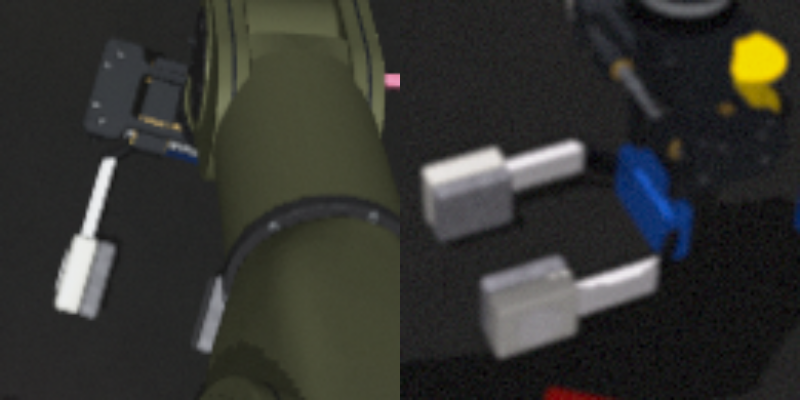

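The top crop is mostly hidden by the arm. In the side crop the crown is still in place, with the fingers at or just beyond its far side. I'll check whether the jaw is still moving.

Emit:
send_rows:
  rows: "0 0 0 0;0 0 0 0"

```text
clock: 4.12
tool_pos: [0.6224, -0.264, 0.0357]
eef_rot: [0.14, 0.99, 0.0, -0.0]
contact_force: [0.1, 0.1, 0.5]
opening: 0.333
finger_force: 0.0
```

Run:
```python
from h import *
p,W,h=cloud("side")
for nm,lo,hi in(("blue",(100,150,40),(130,255,255)),("cups",(0,0,90),(179,60,255))):
    m=np.zeros(p.shape[:2],bool);m[235:320,260:370]=1
    m&=mask(h,lo,hi)&(W[...,2]>.043)&(W[...,2]<.06)
    num,l,st,ce=cv2.connectedComponentsWithStats(m.astype(np.uint8))
    for i in range(1,num):
        if st[i,4]>8:
            q=W[l==i];r=cv2.minAreaRect((q[:,:2]*1000).astype(np.float32));print(nm,st[i,4],ce[i].round(),np.median(q,0).round(4),np.round(r[0],1),np.round(r[1],1),r[2])
# points near the crown, dark = finger
d=(W[...,2]>.015)&(W[...,2]<.09)&(abs(W[...,0]-.62)<.06)&(abs(W[...,1]+.262)<.08)
f=np.array([.961,-.277]);yh=np.array([.277,.961]);O=np.array([.4688,-.2184])
q=W[d];hz=(q[:,:2]-O)@f*1000;hy=(q[:,:2]-O)@yh*1000;bl=mask(h,(100,150,40),(130,255,255))[d]
for n,k in(("blue",bl),("other",~bl)):
    print(n,k.sum());H=np.histogram2d(hy[k],hz[k],bins=[range(-70,80,10),range(110,215,8)])[0].astype(int);print(H)
```

```text
blue 227 [343. 260.] [ 0.6117 -0.2657  0.05  ] [ 615.7 -261.5] [79.7 22.8] 72.80465698242188
cups 325 [282. 256.] [ 0.5131 -0.1738  0.0501] [ 514.4 -170.6] [37.1 59.3] 73.62088012695312
cups 399 [302. 293.] [ 0.4801 -0.2827  0.0497] [ 482.1 -280.9] [34.6 60. ] 73.0145492553711
blue 457
[[ 0  0  0  0  0  0  0  0  0  0  0  0  0]
 [ 0  0  2  0  0  0  0  0  0  0  0  0  0]
 [ 0  0  0  4  5  8  0  0  0  0  0  0  0]
 [ 0  0  0  3 38 30 26  0  0  0  0  0  0]
 [ 0  0  0  9 35 14  5  0  0  0  0  0  0]
 [ 0  0  0  6 41  5  2  0  0  0  0  0  0]
 [ 0  0  0  6 32  8  0  0  0  0  0  0  0]
 [ 0  0  0  4 29 11  4  0  0  0  0  0  0]
 [ 0  0  0  0 29 11  8  0  0  0  0  0  0]
 [ 0  0  0  0 30  7  0  0  0  0  0  0  0]
 [ 0  0  0  0 30  4  0  0  0  0  0  0  0]
 [ 0  0  0  0 11  0  0  0  0  0  0  0  0]
 [ 0  0  0  0  0  0  0  0  0  0  0  0  0]
 [ 0  0  0  0  0  0  0  0  0  0  0  0  0]]
other 446
[[16 27 10  0  0  0  0  0  0  0  0  0  0]
 [ 2  3 10 11  1  0  0  0  0  0  0  0  0]
 [ 0  0  0  5  9  0  0  0  0  0  0  0  0]
 [ 0  0  0  0  1  4  0  0  0  0  0  0  0]
 [ 0  0  0  0 20 17  0  0  0  0  0  0  0]
 [ 0  0  0  0  6  0  0  0  0  0  0  0  0]
 [ 0  0  0  0  0  0  0  0  0  0  0  0  0]
 [ 0  0  0  0  0  0  0  0  0  0  0  0  0]
 [ 0  0  0  0  2 24  3  0  0  0  0  0  0]
 [ 0  0  0  0 16  7  1  0  0  0  0  0  0]
 [ 0  0  0  0  0  1  0  0  0  0  0  0  0]
 [ 0  0  2 19 13  1  0  0  0  0  0  0  0]
 [ 8  8 30 20  1  0  0  0  0  0  0  0  0]
 [23 21 10  1  0  0  0  0  0  0  0  0  0]]
```

The fingers closed above the pad without touching it, and the headset has not moved. On this linkage gripper the open tips sit higher than the shut TCP. I'll reopen and measure the open tip height.

Emit:
send_rows:
  rows: "0 0 -0.1 0;0 0 -0.15 0;0 0 -0.15 0;0 0 -0.15 0;0 0 -0.15 0;0 0 -0.15 0;0 0 -0.15 0;0 0 -0.15 0;0 0 -0.15 0;0 0 -0.15 0"
  jaw: -1

```text
clock: 5.0
tool_pos: [0.6222, -0.264, 0.0804]
eef_rot: [0.14, 0.99, 0.0, -0.0]
contact_force: [1.2, -0.1, 0.2]
opening: 0.991
finger_force: 0.0
```

Run:
```python
from h import *
s=sensors.get_state();print(s["opening"],s["tool_pos"])
p,W,h=cloud("side");T=np.array(s["tool_pos"])
f=np.array([.961,-.277]);yh=np.array([.277,.961])
D=W[...,:2]-T[:2];hz=D@f*1000;hy=D@yh*1000;zz=(W[...,2]-T[2])*1000
m=(abs(hz)<30)&(abs(hy)<75)&(zz>-21)&(zz<80)&~mask(h,(100,150,40),(130,255,255))
print(np.histogram2d(zz[m],hy[m],bins=[range(-24,80,4),range(-75,80,10)])[0].astype(int))
k=m&(hy<-35)&(zz<40);print("hz range",np.percentile(hz[k],[2,50,98]),"zz",np.percentile(zz[k],[0,2,5]))
cv2.imwrite("pics/g2.png",cv2.resize(p[170:300,270:420],(750,600))[...,::-1])
```

```text
0.9913234945223324 [ 0.62223102 -0.26403326  0.08043093]
[[ 0  0  0  0  0  0  0  0  0  0  0  0  0  0  0]
 [ 0  0  0  0  0  0  0  0  0  0  0  0  0  0  0]
 [ 0  0  0  0  0  0  0  0  0  0  0  0  0  0  0]
 [ 0  0  0  0  0  0  0  0  0  0  0  0  0  0  0]
 [ 0  0  0  0  0  0  0  0  0  0  0  0  0  0  0]
 [ 0  0  0  0  0  0  0  0  0  0  0  0  0  0  0]
 [ 0  0  0  0  0  0  0  0  0  0  0  0  0  0  0]
 [ 0  0  0  0  0  0  0  0  0  0  0  0  0  0  0]
 [ 0  0  0  0  0  0  0  0  0  0  0  0  0  0  0]
 [ 0  0  0  0  0  0  0  0  0  0  0  0  0  0  0]
 [ 0  0  0  0  0  0  0  0  0  0  0  0  0  0  0]
 [ 0  0  1  0  0  0  0  0  0  0  0  0  3  1  0]
 [ 0  1  4  0  0  0  0  0  0  0  0  3  9  1  0]
 [ 0  9  3  1  0  0  0  0  0  0  0  5 10  1  0]
 [ 0 11  4  1  0  0  0  0  0  0  0  5  7  2  0]
 [ 0 13  5  3  0  0  0  0  0  0  0  5  7  1  0]
 [ 0 10  3  1  0  0  0  0  0  0  0  5 14  3  0]
 [ 0  9  3  0  0  0  0  0  0  0  0  1  9  1  0]
 [ 0 14  1  0  0  0  0  0  0  0  0  2 13  1  0]
 [ 0  9  1  0  0  0  0  0  0  0  0  1  9  4  0]
 [ 0 10  0  0  0  0  0  0  0  0  0  0  7  2  0]
 [ 0  0  0  0  0  0  0  0  0  0  0  1  6  3  0]
 [ 0  0  0  0  0  0  0  0  0  0  0  1  8  2  0]
 [ 0  0  0  0  0  0  0  0  0  0  0  1 12  1  0]
 [ 0  0  0  0  0  0  0  0  0  0  0  0  4  0  0]]
hz range [-14.21175722  -8.40487605   6.38257833] zz [22.81499381 25.88572106 26.9697063 ]
```

View pics/g2.png

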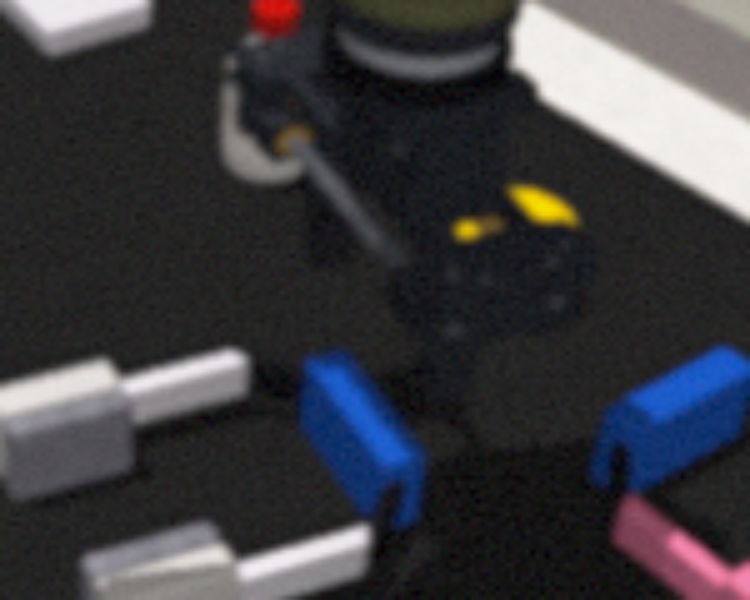

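The side crop shows the open fingers well short of the TCP, with tips about 23 mm above it. The pad is untouched, with its arm stub at about (390,500) on the inner-lower part of the end face. I'll go down to TCP z of about 15 mm, watch the force, then grip.

Emit:
send_rows:
  rows: "0 0.003 0.1 0;0 0.003 0.14 0;0 0.003 0.16 0;0 0.003 0.18 0;0 0.003 0.2 0;0 0.003 0.218 0;0 0.003 0.218 0;0 0.003 0.218 0"

```text
clock: 5.72
tool_pos: [0.623, -0.2634, 0.0157]
eef_rot: [0.14, 0.99, -0.0, 0.0]
contact_force: [0.4, -0.2, 0.3]
opening: 0.999
finger_force: 0.0
```

Emit:
send_rows:
  rows: "0 0 0 0;0 0 0 0;0 0 0 0;0 0 0 0"
  jaw: 1
  force: 10

```text
clock: 6.05
tool_pos: [0.6229, -0.2632, 0.0159]
eef_rot: [0.14, 0.99, 0.0, 0.0]
contact_force: [0.1, 0.6, 2.6]
opening: 0.907
finger_force: 10.0
```

Gripped at 79.8 mm. Now I'll swing it up along the arc about the feet edge, 30° first, then look at the force.

Emit:
send_rows:
  rows: "0.009 -0 -0.031 0;0.019 0 -0.062 0;0.032 0 -0.091 0;0.046 0 -0.12 0;0.062 0 -0.147 0;0.079 0 -0.174 0;0.098 0 -0.2 0;0.118 0 -0.225 0;0.14 0 -0.248 0;0.14 0 -0.248 0"

```text
clock: 6.88
tool_pos: [0.5814, -0.2515, 0.0914]
eef_rot: [0.14, 0.99, -0.0, 0.0]
contact_force: [-0.6, 0.0, -1.9]
opening: 0.905
finger_force: 10.0
```

Run:
```python
from h import *
a,_=eyes.snapshot("top");b,_=eyes.snapshot("side")
f=lambda p,y,x:cv2.resize(p[y:y+130,x:x+130],(400,400))
cv2.imwrite("pics/g3.png",np.hstack([f(a,140,280),f(b,190,250)])[...,::-1])
```

```text
(no output)
```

View pics/g3.png

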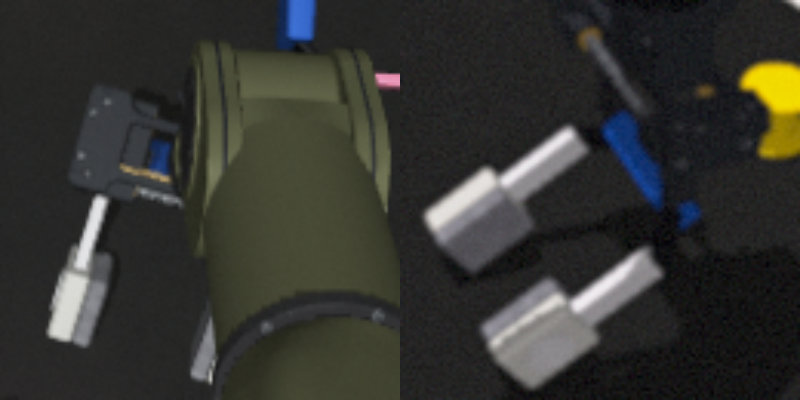

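The side crop shows it tilted about 30°, with the cups pivoting on their feet edge at (480,270) and (535,385) and the pad held. Continuing.

Emit:
send_rows:
  rows: "0.023 0 -0.022 0;0.048 0 -0.043 0;0.073 0 -0.063 0;0.099 0 -0.081 0;0.126 0 -0.097 0;0.155 0 -0.112 0;0.184 0 -0.125 0;0.214 0 -0.136 0;0.245 0 -0.146 0;0.245 0 -0.146 0"

```text
clock: 7.82
tool_pos: [0.5097, -0.2307, 0.1342]
eef_rot: [0.14, 0.99, 0.0, -0.001]
contact_force: [-0.7, 0.4, -2.5]
opening: 0.902
finger_force: 10.0
```

Emit:
send_rows:
  rows: "0.031 0 -0.007 0;0.062 0 -0.013 0;0.094 0 -0.017 0;0.126 0 -0.02 0;0.158 0 -0.02 0;0.19 0 -0.018 0;0.222 0 -0.014 0;0.254 0 -0.009 0;0.27 0 -0.007 0;0.27 0 -0.007 0"

```text
clock: 8.65
tool_pos: [0.4353, -0.209, 0.137]
eef_rot: [0.14, 0.99, -0.0, 0.002]
contact_force: [0.6, 0.3, 5.5]
opening: 0.903
finger_force: 10.0
```

Run:
```python
from h import *
a,_=eyes.snapshot("top");b,_=eyes.snapshot("side")
f=lambda p,y,x:cv2.resize(p[y:y+130,x:x+130],(400,400))
cv2.imwrite("pics/g4.png",np.hstack([f(a,140,280),f(b,180,220)])[...,::-1])
```

```text
(no output)
```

View pics/g4.png

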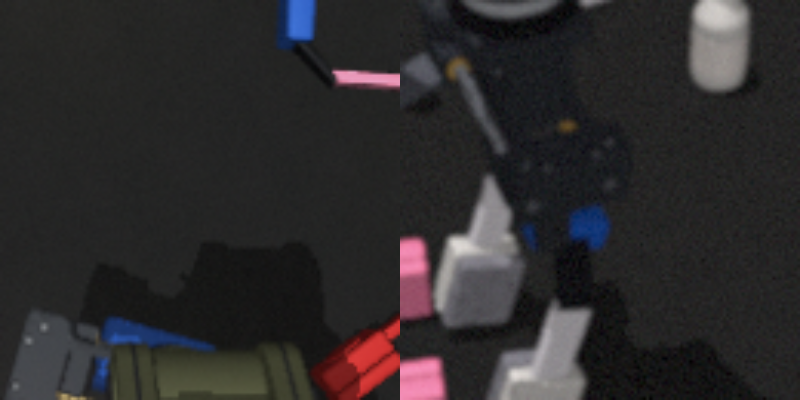

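The side crop shows it nearly upright: cups at (480,280) and (545,390), crown between the fingers at (590,228). A 5 N upward force means it's resting on the bench, so I'll let go and rise.

Emit:
send_rows:
  rows: "0.005 0 0 0;0.005 0 0 0;0.005 0 0 0;0.005 0 0 0;0.005 0 0 0;0.005 0 0 0"
  jaw: -1

```text
clock: 9.25
tool_pos: [0.4324, -0.2082, 0.1356]
eef_rot: [0.14, 0.99, 0.0, -0.0]
contact_force: [0.8, -0.0, 0.2]
opening: 1.001
finger_force: 0.0
```

Emit:
send_rows:
  rows: "0 0 -0.03 0;0 0 -0.07 0;0 0 -0.12 0;0 0 -0.2 0;0 0 -0.3 0;0 0 -0.4 0;0 0 -0.5 0;0 0 -0.5 0;0 0 -0.5 0"

```text
clock: 10.0
tool_pos: [0.4333, -0.2086, 0.2876]
eef_rot: [0.14, 0.99, -0.001, 0.002]
contact_force: [0.0, 0.9, 0.2]
opening: 1.002
finger_force: 0.0
```

Run:
```python
from h import *
def rep(p,W,h,n,nm,lo,hi,zr,b):
    m=np.zeros(p.shape[:2],bool);m[b[0]:b[1],b[2]:b[3]]=1
    m&=mask(h,lo,hi)&(W[...,2]>zr[0])&(W[...,2]<zr[1])
    num,l,st,ce=cv2.connectedComponentsWithStats(m.astype(np.uint8))
    for i in range(1,num):
        if st[i,4]<20: continue
        q=W[l==i];r=cv2.minAreaRect((q[:,:2]*1000).astype(np.float32))
        print(n,nm,st[i,4],ce[i].round(),np.median(q,0).round(4),np.round(r[0],1),np.round(r[1],1),round(r[2],1))
for n in("top","side"):
    p,W,h=cloud(n);cv2.imwrite(f"pics/{n}5.png",p[...,::-1])
    b=(0,419,180,420)
    rep(p,W,h,n,"crown",(100,150,40),(130,255,255),(.155,.18),b)
    rep(p,W,h,n,"cups",(0,0,70),(179,60,255),(.054,.066),b)
    rep(p,W,h,n,"bar",(0,0,60),(179,255,255),(.152,.168),(190,270,30,200) if n=="top" else (110,190,130,235))
```

```text
top crown 240 [328. 250.] [ 0.4687 -0.2068  0.1611] [ 465.3 -217.5] [78.5 21. ] 75.7
top crown 67 [318. 265.] [ 0.4378 -0.1891  0.1715] [ 438.1 -188.2] [26.5 12.9] 75.6
top cups 36 [257. 136.] [ 0.7349 -0.0558  0.0601] [740.6 -53.8] [17.9 46.2] 28.3
top bar 1345 [117. 237.] [0.4961 0.244  0.1614] [495.7 250.4] [ 23.2 301.8] 6.0
side crown 803 [268. 243.] [ 0.4438 -0.2197  0.1651] [ 449.7 -214.7] [80.5 51.7] 73.6
side cups 301 [357.  21.] [1.9124 0.9475 0.06  ] [1913.  1054.9] [  33.9 1029. ] 0.3
side cups 72 [324. 190.] [ 0.7396 -0.0645  0.061 ] [745.  -59.6] [22.2 45.2] 52.0
side cups 186 [249. 265.] [ 0.4371 -0.16    0.0605] [ 434.7 -151.1] [32.  53.4] 76.1
side cups 169 [266. 305.] [ 0.3973 -0.2719  0.0597] [ 402.7 -259.9] [35.8 52.8] 69.7
side bar 613 [182. 144.] [0.4953 0.2326 0.1595] [496.3 250.4] [ 28.  301.6] 5.9
```

View pics/side5.png

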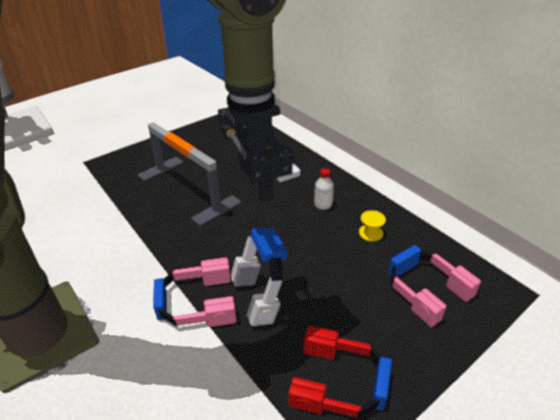

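The side view shows the headset at (260,275), leaning, with its cups close to the pink look-alike at (215,290). I'll measure its tilt and whether the pink one moved.

Run:
```python
from h import *
f=np.array([.961,-.277]);yh=np.array([.277,.961]);O=np.array([.4688,-.2184])
z0=np.load("side0.npz");t0=np.load("top0.npz")
A={"side0":cloud("side",z0["p"],z0["d"]),"top0":cloud("top",t0["p"],t0["d"]),"side":cloud("side"),"top":cloud("top")}
for k,(p,W,h) in A.items():
    m=(mask(h,(160,60,80),(179,170,255)))&(W[...,0]<.46)&(W[...,2]>.044)&(W[...,2]<.058)&(W[...,0]>.2)
    num,l,st,ce=cv2.connectedComponentsWithStats(m.astype(np.uint8))
    for i in range(1,num):
        if st[i,4]>40: r=cv2.minAreaRect((W[l==i][:,:2]*1000).astype(np.float32));print(k,"pink",st[i,4],ce[i].round(),np.round(r[0],1),np.round(r[1],1),round(r[2],1))
for k in("side","top"):
    p,W,h=A[k]
    near=(np.linalg.norm(W[...,:2]-[.44,-.21],axis=-1)<.12)
    s=(W[...,:2]-O)@f*1000;y=(W[...,:2]-O)@yh*1000;z=W[...,2]*1000
    b=near&mask(h,(100,150,40),(130,255,255))&(z>100)
    print(k,"blue s,z range",np.percentile(s[b],[1,99]).round(),np.percentile(z[b],[1,99]).round())
    for zl in range(132,180,6):
        q=b&(z>=zl)&(z<zl+6)
        if q.sum()>5: print(zl,q.sum(),np.percentile(s[q],[3,50,97]).round(1))
    c=near&mask(h,(0,0,70),(179,60,255))&(z>3)&(z<125)
    for side in(-1,1):
        print("cup",side)
        for zl in range(0,124,12):
            q=c&(np.sign(y)==side)&(z>=zl)&(z<zl+12)&(abs(y)<85)
            if q.sum()>5: print(zl,q.sum(),np.percentile(s[q],[3,97]).round(1),np.percentile(y[q],[3,97]).round(1))
```

```text
side0 pink 332 [215. 265.] [ 382.2 -100. ] [34.7 60.6] 62.7
side0 pink 418 [219. 305.] [ 330.  -200.2] [36.7 60.4] 62.1
top0 pink 374 [277. 285.] [383.4 -99.1] [35.9 60.3] 63.4
top0 pink 361 [320. 307.] [ 330.3 -202.7] [35.6 59.5] 63.3
side pink 330 [214. 265.] [382.  -99.1] [36.1 59.8] 60.6
side pink 417 [219. 305.] [ 329.3 -201.1] [35.2 60.7] 60.9
top pink 279 [275. 287.] [382.9 -99.4] [34.8 60.3] 63.0
top pink 140 [315. 309.] [ 331.7 -187.3] [21.9 60.6] 86.7
side blue s,z range [-45.   5.] [146. 174.]
144 15 [-10.8  -4.4   3.3]
150 39 [-44.7 -19.7   3.9]
156 220 [-44.7  -3.7   5.6]
162 311 [-43.  -16.7  -3.7]
168 260 [-41.1 -33.  -21.3]
cup -1
0 20 [-70.8 -41.8] [-74.4 -69.5]
12 80 [-88.3 -39.1] [-76.2 -47.8]
24 123 [-86.5 -36.4] [-76.7 -46. ]
36 139 [-83.  -32.7] [-76.9 -46.8]
48 164 [-77.8 -27.4] [-76.5 -45.1]
60 214 [-74.7 -36.3] [-74.3 -43.1]
72 68 [-69.9 -33.7] [-70.1 -50.8]
84 59 [-53.1 -29.4] [-70.  -61.9]
96 59 [-49.7 -24.9] [-69.9 -62.3]
108 57 [-46.1 -22.8] [-69.4 -60.1]
120 23 [-41.9 -22.7] [-70.5 -65.2]
cup 1
0 11 [-61.8 -43. ] [14.4 42.5]
12 85 [-87.8 -40.9] [38.7 62.9]
24 111 [-86.5 -38.2] [39.2 68.1]
36 112 [-82.2 -33.9] [39.1 65.3]
48 136 [-78.5 -25.7] [39.  69.2]
60 215 [-74.4 -30.3] [39.9 69.7]
72 64 [-70.7 -32.5] [47.5 67.1]
84 52 [-52.9 -30. ] [58.  67.3]
96 40 [-49.8 -31.8] [58.6 67.9]
108 29 [-45.6 -34. ] [58.5 67.6]
120 10 [-42.4 -37.5] [58.4 66.8]
top blue s,z range [-44.   7.] [155. 639.]
150 9 [-32.7   5.    6.6]
156 133 [-42.5   2.    6.9]
162 127 [-41.7  -7.9   3.5]
168 42 [-40.6 -36.1 -19.9]
174 6 [-38.4 -35.7 -34.1]
cup -1
cup 1
```

Emit:
send_rows:
  rows: "0 0 -0.02 0;0 0 -0.02 0;0 0 -0.02 0;0 0 -0.02 0;0 0 -0.02 0;0 0 -0.02 0"

```text
clock: 10.7
tool_pos: [0.4323, -0.2082, 0.2916]
eef_rot: [0.14, 0.99, 0.0, -0.0]
contact_force: [-0.2, 0.3, -0.4]
opening: 1.0
finger_force: 0.0
```

```bash
cat > tilt.py <<'E'
from h import *
f=np.array([.961,-.277]);yh=np.array([.277,.961]);O=np.array([.4688,-.2184])
p,W,h=cloud("side")
near=(np.linalg.norm(W[...,:2]-[.44,-.21],axis=-1)<.12)
s=(W[...,:2]-O)@f*1000;y=(W[...,:2]-O)@yh*1000;z=W[...,2]*1000
c=near&mask(h,(0,0,70),(179,60,255))&(z>3)&(z<125)
for side in(-1,1):
    for zl in range(6,66,12):
        q=c&(np.sign(y)==side)&(z>=zl)&(z<zl+12)&(abs(y)<85)
        if q.sum()>5: print(side,zl,q.sum(),np.percentile(s[q],[3,97]).round(1))
b=near&mask(h,(100,150,40),(130,255,255))&(z>100)
for zl in range(132,180,6):
        q=b&(z>=zl)&(z<zl+6)
        if q.sum()>5: print("blue",zl,q.sum(),np.percentile(s[q],[3,50,97]).round(1))
s=sensors.get_state();print(s["tool_pos"],s["clock"])
E
python3 tilt.py
python3 -c "
import cv2;p=cv2.imread('pics/side5.png');cv2.imwrite('pics/c6.png',cv2.resize(p[220:340,200:320],(600,600),interpolation=cv2.INTER_CUBIC))"
```

```text
-1 6 51 [-88.  -40.7]
-1 18 115 [-88.3 -38.3]
-1 30 124 [-84.2 -35. ]
-1 42 144 [-80.3 -31. ]
-1 54 175 [-76.8 -27.2]
1 6 43 [-86.6 -41.2]
1 18 110 [-87.1 -40.5]
1 30 104 [-83.8 -37.1]
1 42 115 [-80.9 -31.6]
1 54 193 [-76.2 -27. ]
blue 144 13 [-11.4  -4.7   1.8]
blue 150 44 [-44.7 -16.1   2. ]
blue 156 219 [-44.7  -4.    5.3]
blue 162 310 [-42.9 -17.2  -3.1]
blue 168 258 [-41.2 -33.3 -23. ]
[ 0.43235202 -0.20823406  0.29156928] 10.75
```

View pics/c6.png

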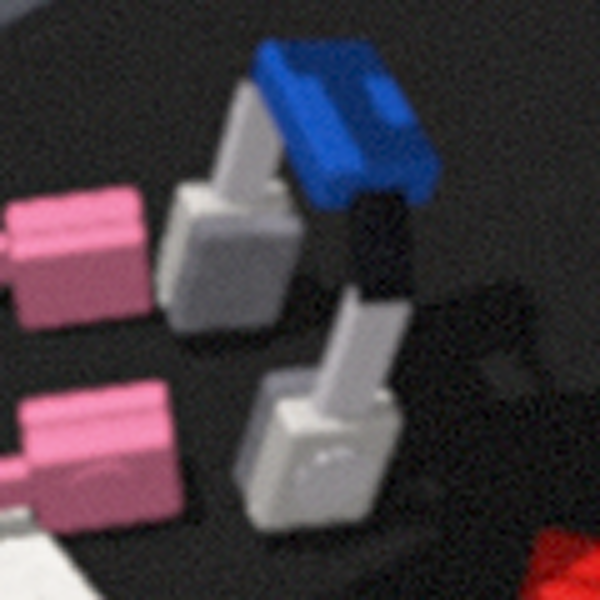

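It is leaning about 17° on its +x feet edge, balanced and not touching the pink one, which hasn't moved. I'll bring the jaws around the crown across its 50 mm faces and ease it upright with them.

Emit:
send_rows:
  rows: "0 0 0 0.02;0 0 0 0.04;0 0 0 0.06;0 0 0 0.08;0 0 0 0.1;0 0 0 0.12;0 0 0 0.14;0 0 0 0.16;0 0 0 0.18;0 0 0 0.2"
  jaw: -0.6

```text
clock: 11.58
tool_pos: [0.4324, -0.2082, 0.2917]
eef_rot: [0.695, 0.719, 0.0, -0.0]
contact_force: [-0.0, -0.9, 0.5]
opening: 0.803
finger_force: 0.0
```

Emit:
send_rows:
  rows: "0 0 0 0.02;0 0 0 0.04;0 0 0 0.05;0 0 0 0.05;0 0 0 0.05;0 0 0 0.05"

```text
clock: 12.08
tool_pos: [0.4324, -0.2082, 0.2917]
eef_rot: [0.797, 0.604, 0.0, -0.0]
contact_force: [-0.0, -0.9, 0.3]
opening: 0.798
finger_force: 0.0
```

```bash
python3 -c "
from h import *
rows([(.4491,-.2145,.2),(.4491,-.2145,.13)],-16.1);print(sensors.get_state()['opening'])"
```

```text
pos [ 0.4324 -0.2082  0.2917] ytyaw -15.62 F [-0.  -0.9  0.3] q [ 0.31  0.4   0.06  1.89 -0.03  0.85  0.12] t 12.0833
[-0.0053  0.0592  0.3055] 0.0013
[-0.0053  0.0592  0.5389] 0.0013
0.7981723770290646
```

Emit:
send_rows:
  rows: "-0.005 0.059 0.1 0.001;-0.005 0.059 0.2 0.001;-0.005 0.059 0.28 0.001;-0.005 0.059 0.34 0.001;-0.005 0.059 0.4 0.001;-0.005 0.059 0.45 0.001;-0.005 0.059 0.5 0.001;-0.005 0.059 0.539 0.001;-0.005 0.059 0.539 0.001"

```text
clock: 12.83
tool_pos: [0.4479, -0.2139, 0.1281]
eef_rot: [0.799, 0.602, -0.001, -0.002]
contact_force: [-0.3, -0.2, 0.2]
opening: 0.8
finger_force: 0.0
```

Emit:
send_rows:
  rows: "0 -0.01 0 0;0 -0.02 0 0;0 -0.03 0 0;0 -0.045 0 0;0 -0.06 0 0;0 -0.08 0 0;0 -0.1 0 0;0 -0.12 0 0;0 -0.14 0 0;0 -0.153 0 0"

```text
clock: 13.67
tool_pos: [0.4038, -0.2014, 0.13]
eef_rot: [0.799, 0.601, -0.0, -0.0]
contact_force: [-0.9, 0.7, -0.8]
opening: 0.802
finger_force: 0.0
```

```bash
python3 tilt.py
```

```text
-1 6 76 [-92.4 -44.2]
-1 18 93 [-92.5 -43. ]
-1 30 101 [-92.9 -45.8]
-1 42 114 [-92.7 -46.4]
-1 54 232 [-91.6 -44.5]
1 6 70 [-89.5 -55.4]
1 18 65 [-89.4 -56.6]
1 30 66 [-89.5 -58.3]
1 42 65 [-89.5 -59.2]
1 54 112 [-89.2 -64.3]
blue 144 18 [-90.9 -66.5 -44.4]
blue 150 56 [-91.2 -78.1 -43.9]
blue 156 79 [-91.8 -75.  -46.1]
blue 162 731 [-89.9 -67.2 -43.9]
blue 168 14 [-80.4 -64.  -47.4]
[ 0.40308785 -0.2012853   0.12995877] 13.7167
```

It is now upright: cup faces vertical, crown top at 165 mm. I'll lift the open jaws clear so it stands free, and measure it for the regrip.

Emit:
send_rows:
  rows: "0 0 -0.05 0;0 0 -0.12 0;0 0 -0.2 0;0 0 -0.3 0;0 0 -0.4 0;0 0 -0.5 0;0 0 -0.5 0;0 0 -0.5 0;0 0 -0.5 0"

```text
clock: 14.47
tool_pos: [0.4045, -0.2015, 0.2794]
eef_rot: [0.799, 0.601, -0.0, -0.0]
contact_force: [0.0, -0.1, -0.2]
opening: 0.801
finger_force: 0.0
```

```bash
python3 - <<'E'
from h import *
for n in("top","side"):
    p,W,h=cloud(n);z=W[...,2]
    m=mask(h,(100,150,40),(130,255,255))&(z>.158)&(z<.172)&(np.linalg.norm(W[...,:2]-[.405,-.2],axis=-1)<.08)
    q=W[m];r=cv2.minAreaRect((q[:,:2]*1000).astype(np.float32));print(n,m.sum(),np.round(r[0],1),np.round(r[1],1),round(r[2],1),np.percentile(q[:,2],[3,50,97]))
    b=mask(h,(0,0,90),(179,60,255))&(z>.053)&(z<.066)&(np.linalg.norm(W[...,:2]-[.405,-.2],axis=-1)<.1)
    num,l,st,ce=cv2.connectedComponentsWithStats(b.astype(np.uint8))
    for i in range(1,num):
        if st[i,4]>40: r=cv2.minAreaRect((W[l==i][:,:2]*1000).astype(np.float32));print(" cup",np.round(r[0],1),np.round(r[1],1),round(r[2],1))
    # finger tips of raised gripper
    T=np.array(sensors.get_state()["tool_pos"])
    if n=="side":
        g=(np.linalg.norm(W[...,:2]-T[:2],axis=-1)<.08)&(z>.2)&(z<T[2]+.06);zz=(z[g]-T[2])*1000
        print("tip above TCP",np.sort(zz)[:15].round(1),np.percentile(zz,[2,5]))
E
python3 -c "
from h import *
rows([(.4041,-.2002,.2)],-16.1);print(sensors.get_state()['opening'])"
```

```text
top 380 [ 413.  -178.9] [34.6 50.4] 72.6 [0.16241142 0.16620735 0.16929851]
 cup [ 423.7 -145. ] [32.  49.7] 73.5
side 804 [ 406.1 -199.8] [81.6 50.2] 72.2 [0.15974281 0.16548065 0.16767022]
 cup [ 406.5 -143.6] [22.6 36.6] 5.9
 cup [ 386.1 -258.4] [29.5 48.7] 79.1
tip above TCP [21.2 21.4 21.6 21.8 21.9 22.  22.3 22.4 22.6 22.9 22.9 23.1 23.4 23.5
 23.7] [22.53716698 24.21084004]
pos [ 0.404  -0.2014  0.2787] ytyaw -16.09 F [-0.9  0.1  0. ] q [ 0.32  0.38  0.06  1.98 -0.03  0.78  0.12] t 14.5667
[ 0.0039 -0.0008  0.2625] 0.0
0.8036026983280566
```

It stands free and upright, with the crown centre at (0.406, -0.200) and yaw about -17.5°. The fingertips are about 20 mm above the TCP. Regripping the upper 15 mm of the pad keeps the tips above the bar later.

```bash
python3 -c "
from h import *
rows([(.4061,-.1999,.131)],-17.5)"
```

```text
pos [ 0.404  -0.2014  0.2787] ytyaw -16.09 F [-0.9  0.1  0. ] q [ 0.32  0.38  0.06  1.98 -0.03  0.78  0.12] t 14.5667
[0.0067 0.0053 0.4925] 0.0039
```

Emit:
send_rows:
  rows: "0.007 0.005 0.1 0.004;0.007 0.005 0.2 0.004;0.007 0.005 0.27 0.004;0.007 0.005 0.33 0.004;0.007 0.005 0.38 0.004;0.007 0.005 0.42 0.004;0.007 0.005 0.46 0.004;0.007 0.005 0.492 0.004;0.007 0.005 0.492 0.004;0.007 0.005 0.492 0.004"

```text
clock: 15.4
tool_pos: [0.406, -0.1998, 0.1314]
eef_rot: [0.807, 0.591, -0.001, -0.001]
contact_force: [-0.7, -0.7, 0.2]
opening: 0.802
finger_force: 0.0
```

Emit:
send_rows:
  rows: "0 0 0 0;0 0 0 0;0 0 0 0;0 0 0 0;0 0 0 0;0 0 0 0"
  jaw: 1
  force: 30

```text
clock: 15.9
tool_pos: [0.4073, -0.2003, 0.1328]
eef_rot: [0.807, 0.591, 0.0, 0.0]
contact_force: [-0.1, -0.4, 4.8]
opening: 0.566
finger_force: 30.0
```

Emit:
send_rows:
  rows: "0 0 -0.05 0;0 0 -0.1 0;0 0 -0.15 0;0 0 -0.2 0;0 0 -0.3 0;0 0 -0.4 0;0 0 -0.5 0;0 0 -0.6 0;0 0 -0.63 0;0 0 -0.63 0"

```text
clock: 16.73
tool_pos: [0.408, -0.2006, 0.3235]
eef_rot: [0.807, 0.591, 0.001, 0.002]
contact_force: [-0.0, 0.0, -3.5]
opening: 0.564
finger_force: 30.0
```

```bash
python3 -c "
from h import *
rows([(.50,.0,.321),(.4959,.2505,.321)],95.9);s=sensors.get_state();print(s['opening'],s['finger_force'],s['moment'])"
```

```text
pos [ 0.408  -0.2006  0.3235] ytyaw -17.54 F [-0.   0.  -3.5] q [ 0.3   0.32  0.08  1.91 -0.03  0.91  0.09] t 16.7333
[0.7302 0.0909 0.0082] 0.1849
[ 1.5222 -0.1737  0.0082] 0.1849
0.5638721548458396 29.99828338623047 [-0.04335134  0.03939492  0.02186851]
```

Lifted (3.5 N, gripped at 49.6 mm). Carrying it to the rail in gentle steps while turning.

Emit:
send_rows:
  rows: "0.04 0.005 -0.01 0.01;0.12 0.015 -0.02 0.029;0.21 0.025 -0.03 0.048;0.3 0.035 -0.03 0.067;0.39 0.05 -0.03 0.086;0.48 0.06 -0.03 0.105;0.57 0.07 -0.03 0.124;0.65 0.08 -0.03 0.143;0.7 0.09 -0.03 0.155;0.73 0.09 -0.03 0.16"

```text
clock: 17.57
tool_pos: [0.4984, 0.0034, 0.3282]
eef_rot: [0.992, 0.129, -0.002, -0.0]
contact_force: [1.1, 0.3, -2.3]
opening: 0.568
finger_force: 30.0
```

```bash
python3 -c "
from h import *
rows([(.4959,.2505,.33)],95.9);s=sensors.get_state();print(s['opening'],s['finger_force'],s['moment'])"
```

```text
pos [0.4984 0.0034 0.3282] ytyaw -75.13 F [ 1.1  0.3 -2.3] q [-0.29  0.4   0.28  1.79 -0.13  0.98 -1.26] t 17.5667
[ 0.2032 -0.7983 -0.0059] 0.0249
0.5676754585562379 29.997935593128204 [-0.01598831  0.06541517  0.00056297]
```

Emit:
send_rows:
  rows: "0.01 -0.04 -0.01 0.003;0.03 -0.12 -0.02 0.008;0.06 -0.22 -0.02 0.014;0.08 -0.32 -0.02 0.02;0.11 -0.42 -0.02 0.025;0.13 -0.52 -0.02 0.025;0.16 -0.62 -0.02 0.025;0.18 -0.71 -0.02 0.025;0.195 -0.77 -0.02 0.025;0.203 -0.798 -0.02 0.025"

```text
clock: 18.4
tool_pos: [0.494, 0.2511, 0.334]
eef_rot: [0.999, 0.054, -0.002, 0.0]
contact_force: [-0.2, 0.5, -4.2]
opening: 0.558
finger_force: 30.0
```

Emit:
send_rows:
  rows: "0 0 0 0;0 0 0 0;0 0 0 0;0 0 0 0"

```text
clock: 18.73
tool_pos: [0.4964, 0.2452, 0.3363]
eef_rot: [0.999, 0.05, -0.0, 0.001]
contact_force: [0.5, 0.6, -3.1]
opening: 0.56
finger_force: 30.0
```

```bash
cat > hang.py <<'E'
from h import *
rows([(.4959,.2505,.2)],95.9)
u=np.array([np.cos(np.radians(95.9)),np.sin(np.radians(95.9))]);n=np.array([-u[1],u[0]])  # bar dir, across (-x side +)
C=np.array([.4957,.2504])
for nm in("side","top"):
    p,W,h=cloud(nm);z=W[...,2]*1000;a=(W[...,:2]-C)@u*1000;b=(W[...,:2]-C)@n*1000
    near=(abs(a)<70)&(abs(b)<100)
    bl=near&mask(h,(100,150,40),(130,255,255))&(z>100)
    if bl.sum()>20:
        print(nm,"blue",bl.sum(),"along",np.percentile(a[bl],[2,98]).round(1),"across",np.percentile(b[bl],[2,98]).round(1),"z",np.percentile(z[bl],[2,98]).round(1))
    w=near&mask(h,(0,0,60),(179,60,255))&(z>8)&(abs(b)>36)
    for sd in(-1,1):
        k=w&(np.sign(b)==sd)&(z<(230 if bl.sum()==0 else np.percentile(z[bl],98)-20))
        if k.sum()>20: print(nm,"cup",sd,k.sum(),"along",np.percentile(a[k],[2,98]).round(1),"across",np.percentile(b[k],[2,98]).round(1),"z",np.percentile(z[k],[2,98]).round(1))
    np.savez(nm+"_h.npz",p=p)
E
python3 hang.py; python3 -c "
import numpy as np,cv2
a=np.load('side_h.npz')['p'];b=np.load('top_h.npz')['p']
cv2.imwrite('pics/h1.png',np.hstack([cv2.resize(a[30:190,100:260],(400,400)),cv2.resize(b[150:310,40:200],(400,400))])[...,::-1])"
```

```text
pos [0.4964 0.2452 0.3363] ytyaw -84.32 F [ 0.5  0.6 -3.1] q [-0.73  0.47  0.3   1.63 -0.15  1.06 -1.86] t 18.7333
[-0.     -0.0179  0.4544] -0.0006
side blue 335 along [-42.   12.9] across [-31.3  42.3] z [353.  506.5]
side cup -1 652 along [-30.7  14.4] across [-68.7 -37.6] z [208.1 333.7]
side cup 1 712 along [-31.  14.] across [43.6 78.3] z [209.3 349.6]
top blue 320 along [-37.2  17.2] across [-37.   41.1] z [365.4 447.6]
top cup -1 291 along [-31.6   9.8] across [-71.8 -50.6] z [213.4 323.1]
top cup 1 488 along [-31.2  13.4] across [42.8 77.1] z [218.4 326. ]
```

View pics/h1.png

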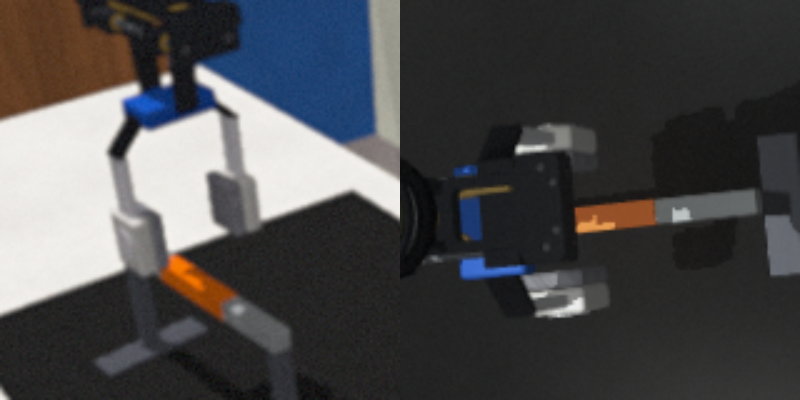

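The side and top crops show the headset hanging level over the sleeve, one cup on each side and the bar between, about 3 mm off across. I'll correct by 3 mm across and 6 mm along, then lower.

```bash
python3 -c "
from h import *
rows([(.4988,.2515,.3363),(.4988,.2515,.16),(.4988,.2515,.148)],95.9)"
```

```text
pos [0.4964 0.246  0.3365] ytyaw -84.27 F [-0.1  0.5 -2.9] q [-0.73  0.47  0.3   1.63 -0.15  1.07 -1.86] t 18.8333
[ 0.0097 -0.0176  0.0008] -0.0005
[ 0.0097 -0.0176  0.5885] -0.0005
[ 0.0097 -0.0176  0.6285] -0.0005
```

Emit:
send_rows:
  rows: "0.01 -0.017 0 0;0.01 -0.017 0.03 0;0.01 -0.017 0.1 0;0.01 -0.017 0.18 0;0.01 -0.017 0.26 0;0.01 -0.017 0.34 0;0.01 -0.017 0.42 0;0.01 -0.017 0.49 0;0.01 -0.017 0.53 0;0.01 -0.017 0.55 0"

```text
clock: 19.67
tool_pos: [0.4973, 0.2525, 0.169]
eef_rot: [0.999, 0.051, -0.002, 0.001]
contact_force: [-0.6, 0.3, -3.1]
opening: 0.562
finger_force: 30.0
```

```bash
python3 hang.py
```

```text
pos [0.4973 0.2525 0.169 ] ytyaw -84.12 F [-0.6  0.3 -3.1] q [-0.68  0.68  0.22  1.83 -0.23  0.66 -1.8 ] t 19.6667
[-0.0054  0.0061 -0.1035] -0.0
side blue 323 along [-36.1  21.8] across [-37.7  40.3] z [182.8 219.3]
side cup -1 282 along [-23.4  22.3] across [-68.2 -37.4] z [ 40.6 160.5]
side cup 1 524 along [-25.1  21.8] across [43.4 76.7] z [ 40.2 155.3]
top blue 249 along [-42.4  23.7] across [-38.6  39.5] z [190.3 290.4]
top cup -1 197 along [-23.5  17.2] across [-72.2 -52.4] z [ 46.2 149. ]
top cup 1 307 along [-24.7  15.7] across [42.  74.3] z [ 48.6 171.8]
```

Emit:
send_rows:
  rows: "0.005 0 0.012 0;0.005 0 0.024 0;0.005 0 0.034 0;0.005 0 0.042 0;0.005 0 0.049 0;0.005 0 0.054 0;0.005 0 0.057 0;0.005 0 0.06 0;0.005 0 0.063 0;0.005 0 0.063 0"

```text
clock: 20.6
tool_pos: [0.5, 0.2531, 0.1524]
eef_rot: [0.999, 0.051, -0.0, -0.0]
contact_force: [0.1, -0.4, -2.9]
opening: 0.564
finger_force: 30.0
```

Not carried yet (still about -3 N). Lowering in roughly 1 mm steps.

Emit:
send_rows:
  rows: "0 0 0.002 0;0 0 0.004 0;0 0 0.006 0;0 0 0.008 0;0 0 0.01 0;0 0 0.01 0"

```text
clock: 21.1
tool_pos: [0.5001, 0.2531, 0.1499]
eef_rot: [0.999, 0.051, 0.0, -0.0]
contact_force: [-1.2, -0.7, 1.7]
opening: 0.562
finger_force: 30.0
```

Emit:
send_rows:
  rows: "0 0 0.002 0;0 0 0.004 0;0 0 0.006 0;0 0 0.006 0"

```text
clock: 21.43
tool_pos: [0.5002, 0.2531, 0.1498]
eef_rot: [0.999, 0.051, 0.0, -0.001]
contact_force: [-5.3, -1.4, 16.4]
opening: 0.563
finger_force: 30.0
```

The bar now carries it, with a bit too much press. I'll back off and check before releasing.

Emit:
send_rows:
  rows: "0 0 -0.003 0;0 0 -0.006 0;0 0 -0.006 0;0 0 -0.006 0"

```text
clock: 21.77
tool_pos: [0.5002, 0.2531, 0.1499]
eef_rot: [0.999, 0.051, 0.0, -0.0]
contact_force: [-2.2, 0.1, 5.6]
opening: 0.567
finger_force: 30.0
```

```bash
python3 hang.py
```

```text
pos [0.5002 0.2531 0.1499] ytyaw -84.13 F [-2.2  0.1  5.6] q [-0.68  0.71  0.21  1.84 -0.24  0.62 -1.79] t 21.7667
[-0.0152  0.0072 -0.1671] -0.0001
side blue 343 along [-31.2  25.4] across [-40.6  37.7] z [162.7 197.5]
side cup -1 287 along [-23.   22.9] across [-69.3 -40.7] z [ 21.8 140.4]
side cup 1 503 along [-23.5  20.8] across [40.9 73.4] z [ 22.  137.3]
top blue 234 along [-36.2  23.5] across [-41.5  37. ] z [175.2 259.4]
top cup -1 191 along [-22.7  17.3] across [-76.6 -54.1] z [ 27. 134.]
top cup 1 299 along [-23.8  17.1] across [39.  71.6] z [ 30.8 137.5]
```

It is centred, about 2 mm off across and under 2 mm off along, with the underside on the bar. Releasing and rising straight up.

Emit:
send_rows:
  rows: "0 0 0 0;0 0 0 0;0 0 0 0;0 0 0 0;0 0 0 0;0 0 0 0"
  jaw: -0.6

```text
clock: 22.37
tool_pos: [0.5001, 0.253, 0.1494]
eef_rot: [0.999, 0.051, -0.0, 0.0]
contact_force: [-0.9, -0.5, -0.1]
opening: 0.796
finger_force: 0.0
```

Emit:
send_rows:
  rows: "0 0 -0.02 0;0 0 -0.06 0;0 0 -0.12 0;0 0 -0.2 0;0 0 -0.3 0;0 0 -0.4 0;0 0 -0.5 0;0 0 -0.6 0;0 0 -0.6 0;0 0 -0.6 0"

```text
clock: 23.2
tool_pos: [0.501, 0.2533, 0.3316]
eef_rot: [0.999, 0.051, 0.002, -0.001]
contact_force: [-0.7, -0.1, 0.2]
opening: 0.803
finger_force: 0.0
```

```bash
python3 hang.py; python3 -c "
import numpy as np,cv2
a=np.load('side_h.npz')['p'];b=np.load('top_h.npz')['p']
cv2.imwrite('pics/h2.png',np.hstack([cv2.resize(a[70:230,100:260],(400,400)),cv2.resize(b[150:310,40:200],(400,400))])[...,::-1])"
```

```text
pos [0.501  0.2533 0.3316] ytyaw -84.15 F [-0.7 -0.1  0.2] q [-0.73  0.49  0.3   1.62 -0.16  1.06 -1.86] t 23.2
[-0.018   0.0076  0.4387] -0.0001
side blue 461 along [-24.1  20.4] across [-39.9  37.5] z [164.5 491.6]
side cup -1 294 along [-23.1  24.4] across [-69.9 -40.5] z [ 21.3 140.4]
side cup 1 507 along [-23.9  21.9] across [40.2 73.2] z [ 21.8 137. ]
top blue 649 along [-23.3  15.5] across [-40.   36.1] z [169.3 186.7]
top cup -1 275 along [-22.8  17.3] across [-75.4 -43.5] z [ 29.3 130. ]
top cup 1 299 along [-23.9  17.2] across [39.  71.6] z [ 30. 138.]
```

View pics/h2.png

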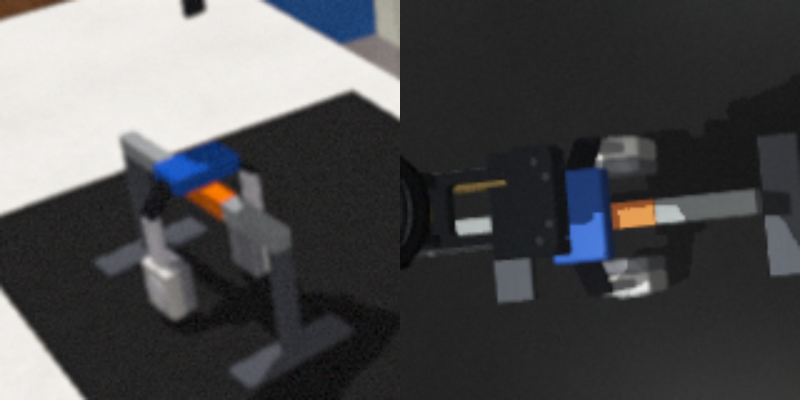

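The headset hangs straight across the orange sleeve, one cup on each side of the bar, top at about 182 mm, with the gripper clear. Handing in.

```bash
python3 -c "
from plant import finish_job
print(finish_job())"
```

```text
the job is handed in; nothing more can be done
None
```

The headset was stood on its cups and let go, first leaning about 17° until I nudged it upright with the open jaws, then hung square across the orange sleeve and handed in; I did not re-measure the spool, tin or bottle, and pressing it onto the bar peaked at about 16 N before I backed off and released.

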